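# Fit guide rollers and hold back the blade tensioner on a glass ring saw

## Robot

A 7-joint arm with a two-finger parallel gripper is mounted at the origin on the work surface. World frame = base frame: x ahead of the robot, y to its left, z up, the work surface at z = 0. Lengths are in mm, angles in degrees, forces in N, time in s.
With the tool pointing down it reaches from about 425 to 800 mm from the base axis. Payload 8.3 kg.
Tool frame: the origin (TCP) lies between the finger pads; the fingertips stand 17 mm ahead of it and the grasp point (between the pads) lies 2 mm behind it; z points along the fingers, y is the direction in which the jaws open and shut (so a half turn about z gives the same grasp; the last joint's range is limited). The gripper opens to 85 mm and grips with 20 to 120 N. Pads are 22 mm wide; open, the fingers measure 114 mm over their backs; the gripper's body (76 mm by 85 mm) begins 54 mm behind the grasp point. The pads swing forward as they close: fully open they stand 13 mm farther back than shut.
Start: joints at [64.521, 21.967, 0.94, 78.501, -0.361, 79.538, -2.664], TCP at [232.904, -579.966, 248.279] pointing down, gripper open.
Joint ranges: [-169.22, 169.22], [-14.56, 117.87], [-87.37, 89.26], [10.42, 133.3], [-82.24, 262.24], [0.94, 117.77], [-172.7, 172.7]. Speed limits (degrees/s): [136.94, 136.94, 172.46, 172.46, 180, 180, 180].

## Interface

Orientations are given as a 3x3 rotation matrix whose columns are the frame's x, y, z axes.
In Python, from workcell import r gives the robot as it stands. The module is installed in compiled form; this text tells all that it offers.
- The arm moves only by the tool send_rows, never from a script. Its argument "series" is a list of rows, each a list of 4 numbers: the shift along the tool's x, y, z each as a share of 0.3 m, from -1 to 1, then the turn about the tool's z as a share of 60 degrees, from -1 to 1. A call has 1 to 20 rows; each row is the pose to reach, as a shift and turn from the pose commanded when the call began, along the tool's axes at that moment; what a row does not reach only later rows make up. A row lasts 1/10 s, in which the tool goes at most 50 mm and 8.59 degrees, less where a joint would pass 70% of its speed; a pose out of reach is approached as far as the arm can. A call with a number of a shift or a turn outside -1 to 1 is refused whole. A call with a gripper value outside its range is refused whole. "jaw" is the gripper's target within -1 to 1 (fully open at 1, half-way at 0, shut at -1), set as the call begins (left out, the last holds). The fingers move at their own pace and stop on an object; "newtons" is the grip in N (left out, the last holds). Time passes only in rows, so rows that repeat a pose let the fingers close. It gives the time, the measured TCP pose, the force and the opening at its end, in the units of the state.
- r.sense(): the state, without advancing time (a new reading comes with each control period).
- r.grab_frame(name): name is "scene" or "top" or "wrist"; returns (picture, depth): 480x640x3 uint8, red, green, blue; 480x640 float32, mm along the optical axis (not along the pixel's ray), 0 where there is no reading.
- r.camera_info(name): a dict with "vfov" (degrees; the focal length in pixels is half the picture's height over the tangent of half this angle, whatever the lens; pixels are square), "cx", "cy" (the principal point, pixels), "k1" (the pictures are not rectified: a ray, as slopes to the right and down, at radius r is drawn at 1 + k1 r^2 times it, then the intrinsics apply), "xyz" and "orientation" of the camera in the world. Camera axes: x right, y up, looking along -z (the intrinsics and any distortion apply to the point x, -y, -z); pixel columns grow to the right and rows downward; lengths in mm; the calibration is good to about 2 mm. A picture is of the moment at which its call begins: read the wrist's pose just before it. camera_info takes no time and is no camera call; for the wrist camera it gives the pose at the moment of the call.
- r.job_done(): hands the job in, once; it reports no verdict.
Trained networks look in the newest picture that a camera, given by its name, has taken for a name from the list of things; names that differ only in an ending like _2 or _b are one class to them, and where a whole thing is asked for, a point or a joint stands for the part that bears it (a point fixed in the world has none). Each returns a list of dicts, best first, with "score" (0 to 1); they miss things now and then, are a little off and sometimes report something else, mostly with a low value. They report only what shows in the picture. A call takes as long as a camera call.
- r.boxes_of(camera, label): "position" ([column, row] in pixels, amid what is visible of it).
The state is a dict: "time_s": time; "joint_positions": joint angles; "qvel": joint speeds; "joint_efforts": joint torques, N m; "eef_pos": TCP position; "ee_rot": TCP orientation; "contact_force": force on the tool from outside, world axes, zero at the start; "torque": the same for the moment, N m; "grip_width": finger opening in mm.
Only numpy, scipy, OpenCV 4.12 (cv2) and the standard library are available. Lean on these libraries where they do the work, as an engineer would, in place of code of your own. Each camera call takes 0.05 s, during which the arm holds its last target.

## Task

The drive head of the glass ring saw lies face up on the bench, waiting for new guide rollers and a blade. Take the two grooved guide rollers out of the wooden stand and drop them one at a time, shaft down, into the two bearing bores of the head until each sits fully home (either roller fits either bore); let go of them, then push the sprung tensioner arm back, away from the drive pulley, until its pawl has clicked over and dropped behind the tooth. Finish while still holding the arm back past the click with the gripper, since it springs forward if released, so that I can lay the ring blade in; leave everything else where it lies.

Things in the scene. Friction and masses are not known exactly. Their poses are not given: they have to be found in the camera images.
- head: The ring saw's drive head: cast plate lying flat, fixed, 240 x 226 x 12 mm, 20 mm rim on three sides. Origin on the bench under the blade circle's centre; z up, x away from the robot at yaw 0. In its frame (mm): plate x -86..154, y -127..99; two 38 mm square pedestals at (-30, 51), (-30, -51); drive pulley 40 across, 59 high, at (53.5, 0); tensioner pivot (90, -60), thumb post (100, 65) at rest.
- bore_left (a point): Centre of the mouth of the bearing bore on the head's +y side, flush with the pedestal's top, 36 mm above the bench. Bore 13.6 mm across, 24 mm deep, upright. z up.
- bore_right (a point): The same for the bore on the head's -y side.
- stand: Drilled hardwood stand, 190 x 54 x 30 mm, fixed on the bench, origin at the centre of its underside. Three upright through holes of 14.5 mm in a row along its x axis at x = -60, 0 and 60 mm; they hold the two rollers and a hexagon-head bolt, in any order.
- roller_a: One of two identical steel guide rollers, about 75 g, 54 mm tall: 12 mm shaft 22 mm long (lowest 6 mm tapers to 6 mm), then a grooved wheel 28 mm across, 12 mm thick, then a round hub 16 mm across, 20 mm tall, to grip. Origin: centre of the shaft's foot, z towards the hub. The wheel's underside, 22 mm above the origin, rests on the stand at first and on the pedestal when fully home.
- roller_b: The other guide roller, identical to roller_a.
- tensioner_angle (a joint): Angle of the sprung arm about its upright pivot, rad. 0 = forward stop (start); grows as the post is pushed back, clockwise from above; back stop 0.38. The spring needs about 8 N at the post at 0, 13 N at 0.3. The pawl climbs its tooth from 0.09 (up to 4 N more), clicks over at 0.18, is fully down behind it from 0.27; it does not lock: the arm springs forward when let go.
- pivot (a point): Point on the tensioner's upright pivot axis, 36 mm above the bench; fixed to the head.
- tensioner: The moving arm: 6 mm steel bar, 27 to 33 mm above the bench, 20 mm wide, from the pivot to the thumb post 125.4 mm away; grooved idler wheel 30 mm across, top 53 mm above the bench, 60 mm from the pivot. Origin on the pivot axis at bench level; turns with the arm; at joint 0 its axes are the head's and the post stands at x 10, y 125 mm.
- post_top (a point): Centre of the top of the thumb post at the arm's free end: a round upright steel post 14 mm across, reaching from 33 to 80 mm above the bench (collar 18 mm across below 39 mm).
- bolt: Bystander, loose, not needed: dark bolt with a hexagon head 21 mm across and 9 mm high, 12 mm shaft standing in one of the stand's holes. Origin at the shaft's foot.
- hex_key: Bystander, loose, not needed: L-shaped hex key of 5 mm rod, 56 x 20 mm, lying on the head's plate between the pedestals. Origin at the middle of its long leg, on the plate.
- ring_blade: Bystander, loose, not needed: the ring blade, a flat steel ring 153 mm across, 4 mm thick, lying on the bench to the right of the head. Origin at its centre.
- solder_spool: Bystander, loose, not needed: spool of solder, 58 mm across, 44 mm high, standing on the bench beyond the head. Origin under its centre.
- flux_jar: Bystander, loose, not needed: amber glass jar, 52 mm across, 65 mm high. Origin under its centre.
- screwdriver: Bystander, loose, not needed: screwdriver with a wooden handle, 190 mm long, lying to the right of the head. Origin near its middle.
- burnisher: Bystander, loose, not needed: flat wooden burnishing stick, 150 x 22 x 9 mm, lying left of the stand. Origin under its centre.
- glass_offcut: Bystander, loose, not needed: piece of sheet glass, 80 x 55 x 4 mm, lying left of the stand. Origin under its centre.

How it is judged:
By the outcome, as a careful person would: the job done as asked, in the order asked, and still so for the second after the job is handed in, while the arm keeps its last pose, push and grip.
It also fails if it takes over 64 s, if anything falls off the work surface, if the arm or the gripper's body presses on something with over 40 N, if the wrist force passes 120 N, or if a joint passes its speed limit or range.

## Working session

There is one attempt and no reset: what is moved stays moved. The work goes in short steps, Python scripts to look and compute and a tool call to move; the robot and the scene stay as the last step left them, time stands still between calls to the robot, and variables do not carry over. Pictures are saved under pics/ and viewed, and the job is handed in when it is done.

Besides the shell and the picture viewer there is one more tool, called as a command line: name --pt "numbers of a row" for each row, then --argument value for the rest. send_rows: Moves the arm, as the interface text tells. Shift numbers are shares of 0.3 m and turn numbers shares of 60 degrees, none past 1 either way. Its arguments: {"type":"object","properties":{"series":{"type":"array"},"jaw":{"type":"number"},"newtons":{"type":"number"}},"required":["series"]}

```bash
mkdir -p pics
cat > h.py <<'E'
import numpy as np, cv2
from workcell import r
def grab(c,name=None):
    ci=r.camera_info(c); im,d=r.grab_frame(c)
    if name: cv2.imwrite(f'pics/{name}.png',im[:,:,::-1])
    return im,d,ci
def slopes(ci,u,v,H=480):
    f=H/2/np.tan(np.radians(ci['vfov'])/2)
    x=(u-ci['cx'])/f; y=(v-ci['cy'])/f
    X,Y=x,y
    for _ in range(30):
        s=1+ci['k1']*(X*X+Y*Y); X,Y=x/s,y/s
    return X,Y
def ray(ci,u,v):
    X,Y=slopes(ci,u,v); return np.array(ci['xyz']),np.array(ci['orientation'])@np.array([X,-Y,-1.])
def atz(ci,u,v,z):
    o,d=ray(ci,u,v); return o+d*(z-o[2])/d[2]
def atd(ci,u,v,dep):
    o,d=ray(ci,u,v); return o+d*dep
def proj(ci,P):
    f=240/np.tan(np.radians(ci['vfov'])/2)
    p=np.array(ci['orientation']).T@(np.array(P,float)-np.array(ci['xyz']))
    X,Y=p[0]/-p[2],-p[1]/-p[2]; s=1+ci['k1']*(X*X+Y*Y)
    return np.array([ci['cx']+f*X*s,ci['cy']+f*Y*s])
E
python3 - <<'E'
from h import *
np.set_printoptions(precision=3,suppress=True)
print(r.sense())
for c in ['scene','top','wrist']:
    im,d,ci=grab(c,c+'0'); np.savez(f'{c}0.npz',im=im,d=d); print(c,ci)
    for l in ['head','bore_left','bore_right','stand','roller_a','bolt','post_top','pivot','tensioner','hex_key'] if c!='wrist' else []:
        print(l,[(np.round(b['position'],1).tolist(),round(b['score'],2)) for b in r.boxes_of(c,l)])
E
```

```text
{'time_s': 0.0, 'joint_positions': array([64.518, 22.017,  0.937, 78.562, -0.362, 79.537, -2.663]), 'qvel': array([ 0.043, -0.003, -0.037,  0.033, -0.007,  0.084, -0.077]), 'joint_efforts': array([ -0.   , -62.759,   0.844, -37.182,   0.016,   0.014,   0.   ]), 'eef_pos': array([ 232.767, -579.54 ,  247.26 ]), 'ee_rot': array([[ 0.928,  0.373, -0.001],
       [ 0.373, -0.928,  0.002],
       [-0.   , -0.002, -1.   ]]), 'contact_force': array([ 0.834, -0.158, -0.711]), 'torque': array([ 0.004, -0.013, -0.016]), 'grip_width': 85.27401233496262}
scene {'vfov': 43.498236095416445, 'cx': 320.324167596187, 'cy': 233.98774971405908, 'k1': 0.05733907137634197, 'xyz': array([1263.458, -364.608, 1132.53 ]), 'orientation': array([[ 0.427, -0.716,  0.553],
       [ 0.904,  0.33 , -0.272],
       [ 0.012,  0.616,  0.788]])}
head [([276.4, 282.7], 0.58)]
bore_left [([276.9, 282.9], 0.94)]
bore_right [([279.1, 281.2], 0.68)]
stand [([412.0, 193.5], 0.64)]
roller_a [([433.9, 202.6], 0.7)]
bolt []
post_top [([276.8, 291.6], 0.7)]
pivot [([277.9, 281.2], 0.97)]
tensioner [([167.8, 364.0], 0.7)]
hex_ke
[... 254 characters left out ...]
,
       [-1.   , -0.012, -0.001],
       [-0.002,  0.048,  0.999]])}
head [([368.2, 240.9], 0.91)]
bore_left [([366.8, 238.1], 0.65)]
bore_right [([367.1, 235.9], 0.97)]
stand [([226.0, 271.6], 0.69)]
roller_a [([215.9, 249.7], 0.56), ([226.0, 290.6], 0.54), ([379.7, 215.2], 0.39)]
bolt []
post_top [([377.7, 217.3], 0.87), ([171.1, 273.3], 0.68)]
pivot [([364.4, 235.5], 0.86)]
tensioner [([376.8, 215.8], 0.61)]
hex_key []
wrist {'vfov': 68.70968280243024, 'cx': 324.5942061484518, 'cy': 245.78048714232014, 'k1': 0.00894885597084409, 'xyz': array([ 308.392, -549.085,  374.869]), 'orientation': array([[ 0.372,  0.879,  0.297],
       [-0.928,  0.353,  0.118],
       [-0.001, -0.32 ,  0.947]])}
```

View pics/top0.png

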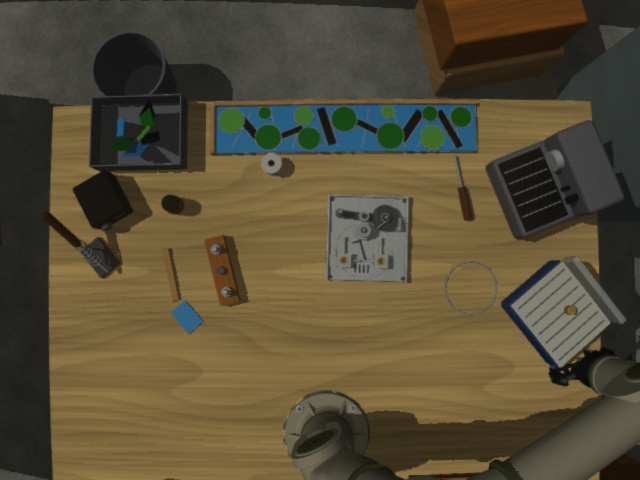

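View pics/scene0.png

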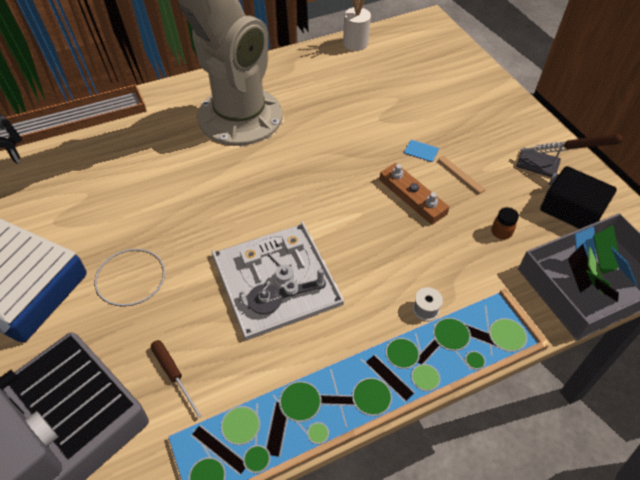

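Run:
```python
from h import *
im=cv2.imread('pics/top0.png')
a=cv2.resize(im[185:295,315:425],None,fx=5,fy=5,interpolation=cv2.INTER_CUBIC)
b=cv2.resize(im[225:320,160:255],None,fx=5,fy=5,interpolation=cv2.INTER_CUBIC)[:550]
cv2.imwrite('pics/tA.png',a); cv2.imwrite('pics/tB.png',b)
ci=r.camera_info('top'); d=np.load('top0.npz')['d']
for n,u,v in [('r1',216,249.5),('mid',222,270.5),('r2',227.5,291),('pedL',344,260),('pedR',381,260),('post',342,213),('c1',330,197),('c2',408,197),('c3',330,280),('c4',408,280)]:
    dd=d[int(round(v)),int(round(u))]; print(n,dd,atd(ci,u,v,dd).round(1))
```

```text
r1 1411.8922 [515.5 295.   62.1]
mid 1434.0934 [458.5 283.5  37.1]
r2 1424.7625 [402.4 267.5  43.7]
pedL 1460.3635 [483.7 -53.1  11.6]
pedR 1451.7201 [ 482.3 -155.5   20.1]
post 1413.8969 [610.  -47.1  64.2]
c1 1461.4861 [659.9 -16.3  19. ]
c2 1480.005 [ 6.601e+02 -2.380e+02  2.000e-01]
c3 1471.5442 [428.2 -13.6  -2.2]
c4 1467.8287 [ 425.3 -233.     1.2]
```

View pics/tA.png

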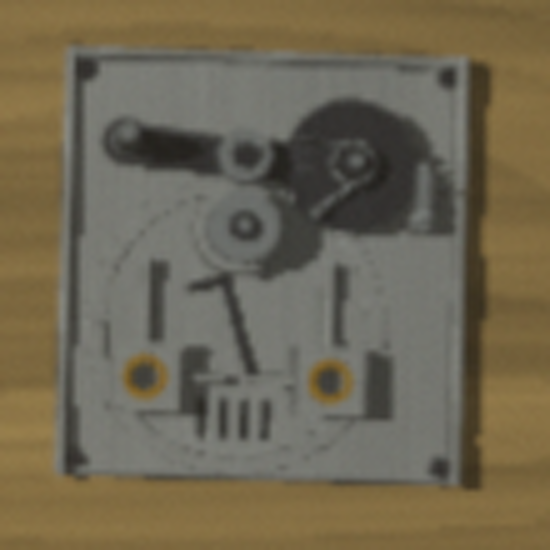

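View pics/tB.png

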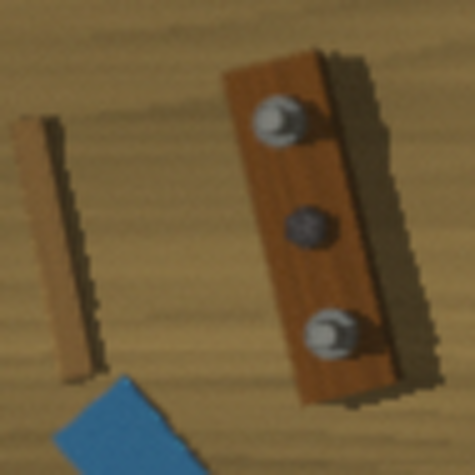

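```bash
cat >> h.py <<'E'
def plan(P,yaw=None,s=None):
    """rows numbers to reach world P (TCP) with tool-y axis (mod 180) at world angle yaw; from measured pose"""
    s=s or r.sense(); R=s['ee_rot']; d=R.T@(np.array(P,float)-s['eef_pos'])
    t=0
    if yaw is not None:
        y=np.degrees(np.arctan2(R[1,1],R[0,1])); t=-(yaw-y)   # tool z is down
        t=(t+90)%180-90
    print('rows',(d/300).round(4),'turn',round(t/60,4),'dist',np.linalg.norm(d).round(1))
E
python3 - <<'E'
from h import *
ci=r.camera_info('top')
o=.4
for n,u,v,z in [('bL',315+145/5-o,185+377/5-o,36),('bR',315+330/5-o,185+381/5-o,36),('post',315+125/5-o,185+138/5-o,80),('piv',315+355/5-o,185+160/5-o,45),('ra',160+279/5-o,225+121/5-o,55),('rb',160+329/5-o,225+335/5-o,55),('bolt',160+310/5-o,225+228/5-o,39)]:
    print(n,atz(ci,u,v,z).round(1))
plan([540,-105,247])
E
```

```text
bL [483.4 -50.9  36. ]
bR [ 479.9 -152.5   36. ]
post [610.6 -40.   80. ]
piv [ 600.7 -167.4   45. ]
ra [517.7 298.   55. ]
rb [401.3 271.3  55. ]
bolt [459.3 284.3  39. ]
rows [ 1.5399 -1.0878  0.0044] turn 0.0 dist 565.6
```

send_rows --pt "0.15 -0.11 0 0.1" --pt "0.31 -0.22 0 0.2" --pt "0.46 -0.33 0 0.3" --pt "0.62 -0.44 0 0.4" --pt "0.77 -0.55 0 0.4" --pt "0.92 -0.65 0 0.4" --pt "1 -0.75 0 0.4"

```text
time_s: 1.85
eef_pos: [417.8, -280.7, 248.6]
ee_rot: [[0.999, -0.037, 0.001], [-0.037, -0.999, -0.0], [0.001, 0.0, -1.0]]
contact_force: [1.2, -0.1, -0.2]
grip_width: 85.1
```

Run:
```python
from h import *
print(r.sense()['joint_positions']);plan([540,-105,247],-92)
```

```text
[ 38.40237848   7.27161883  -8.94231041  96.94394655   1.16055962
  75.82053612 -62.85873724]
rows [ 0.3856 -0.6002  0.0053] turn -0.0018 dist 214.0
```

send_rows --pt "0.1 -0.15 0 0" --pt "0.2 -0.3 0 0" --pt "0.29 -0.45 0 0" --pt "0.39 -0.6 0 0" --pt "0.39 -0.6 0 0" --pt "0.39 -0.6 0 0" --pt "0.39 -0.6 0 0"

```text
time_s: 2.55
eef_pos: [539.8, -107.9, 248.1]
ee_rot: [[0.999, -0.038, -0.001], [-0.038, -0.999, -0.001], [-0.001, 0.001, -1.0]]
contact_force: [0.3, 0.2, -1.1]
grip_width: 85.3
```

Run:
```python
from h import *
s=r.sense(); print(s['qvel'].round(2),s['eef_pos'])
im,d,ci=grab('wrist','w1'); np.savez('w1.npz',d=d,**{k:v for k,v in ci.items()})
for l in ['bore_left','post_top']:
    print(l,[(np.round(b['position'],1).tolist(),round(b['score'],2)) for b in r.boxes_of('wrist',l)])
```

```text
[ 1.32 -0.58  1.3   0.4   0.08 -0.04 -0.1 ] [ 539.81640197 -107.92263592  248.14190938]
bore_left [([335.0, 179.8], 0.88)]
post_top [([366.1, 143.5], 0.82)]
```

View pics/w1.png

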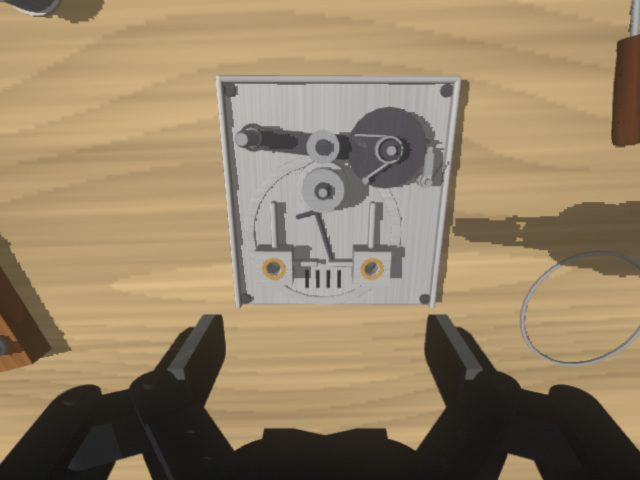

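Run:
```python
from h import *
im=cv2.imread('pics/w1.png'); ci=np.load('w1.npz'); 
hsv=cv2.cvtColor(im,cv2.COLOR_BGR2HSV)
m=((hsv[...,1]>120)&(hsv[...,2]>110)).astype(np.uint8); m[:230]=0;m[300:]=0;m[:,:250]=0;m[:,400:]=0
for lo,hi in [(250,320),(330,400)]:
    mm=m.copy(); mm[:,:lo]=0;mm[:,hi:]=0; v,u=np.where(mm)
    if len(u): 
        c=cv2.minEnclosingCircle(np.stack([u,v],1).astype(np.float32)); print(len(u),c, atz(ci,*c[0],36))
for n,u,v,z in [('post',243,138,80),('piv',391,150,45),('pulley',322.5,192,59)]: print(n,atz(ci,u,v,z))
cv2.imwrite('pics/w1z.png',cv2.resize(im[235:300,240:400],None,fx=5,fy=5,interpolation=cv2.INTER_CUBIC))
cv2.imwrite('pics/w1y.png',cv2.resize(im[100:210,225:385],None,fx=5,fy=5,interpolation=cv2.INTER_CUBIC))
```

```text
168 ((273.5, 268.5), 11.068072319030762) [483.61345789 -52.17956415  36.        ]
163 ((371.5, 268.5), 11.068072319030762) [ 479.73116567 -154.14241525   36.        ]
post [615.1330974  -45.00896548  80.        ]
piv [ 598.93228921 -170.09290296   45.        ]
pulley [ 565.61673512 -106.68284472   59.        ]
```

View pics/w1z.png

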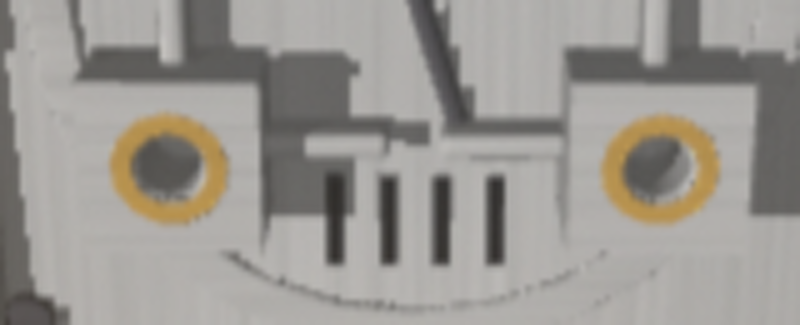

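View pics/w1y.png

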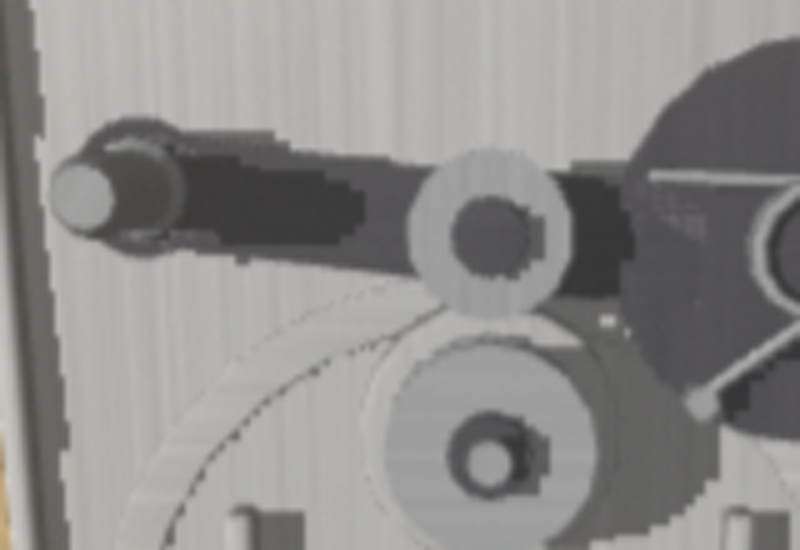

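send_rows --pt "-0.03 -0.16 0 -0.1" --pt "-0.07 -0.32 0 -0.2" --pt "-0.11 -0.48 0 -0.26" --pt "-0.15 -0.64 0 -0.26" --pt "-0.19 -0.8 0 -0.26" --pt "-0.23 -0.96 0 -0.26" --pt "-0.25 -1 0 -0.26" --pt "-0.25 -1 0 -0.26" --pt "-0.25 -1 0 -0.26"

```text
time_s: 3.6
eef_pos: [477.0, 193.5, 248.3]
ee_rot: [[0.973, 0.231, 0.0], [0.231, -0.973, -0.001], [0.0, 0.001, -1.0]]
contact_force: [0.9, -0.4, 0.7]
grip_width: 85.8
```

Run:
```python
from h import *
s=r.sense(); print(s['joint_positions'].round(1),s['eef_pos'])
im,d,ci=grab('wrist','w2'); np.savez('w2.npz',d=d,**{k:v for k,v in ci.items()})
for l in ['roller_a','bolt']:
  for b in r.boxes_of('wrist',l): print(l,b['position'],b['score'])
```

```text
[   2.5   10.7  -32.1   94.5    5.9   76.5 -107.2] [476.99867143 193.52459835 248.31731304]
roller_a [223.0, 142.6] 0.74
roller_a [621.1, 135.6] 0.69
roller_a [230.6, 266.0] 0.58
bolt [230.9, 209.7] 0.82
```

View pics/w2.png

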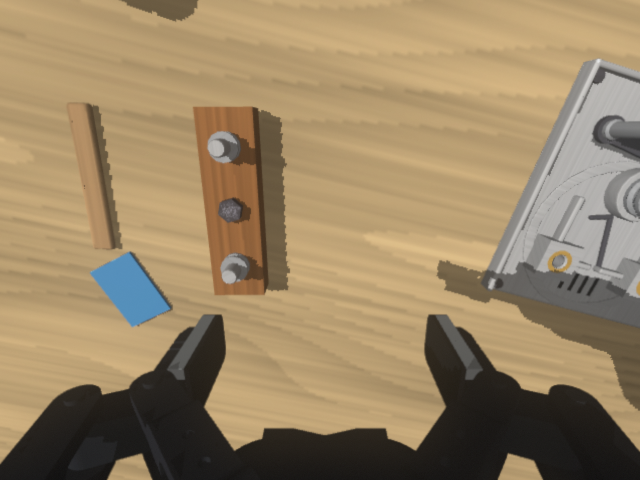

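Run:
```python
from h import *
im=cv2.imread('pics/w2.png'); ci=np.load('w2.npz')
cv2.imwrite('pics/w2z.png',cv2.resize(im[100:300,180:280],None,fx=6,fy=6,interpolation=cv2.INTER_CUBIC)[:600])
cv2.imwrite('pics/w2y.png',cv2.resize(im[200:300,180:280],None,fx=6,fy=6,interpolation=cv2.INTER_CUBIC))
c1=np.load('w1.npz')
```

```text
(no output)
```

View pics/w2z.png

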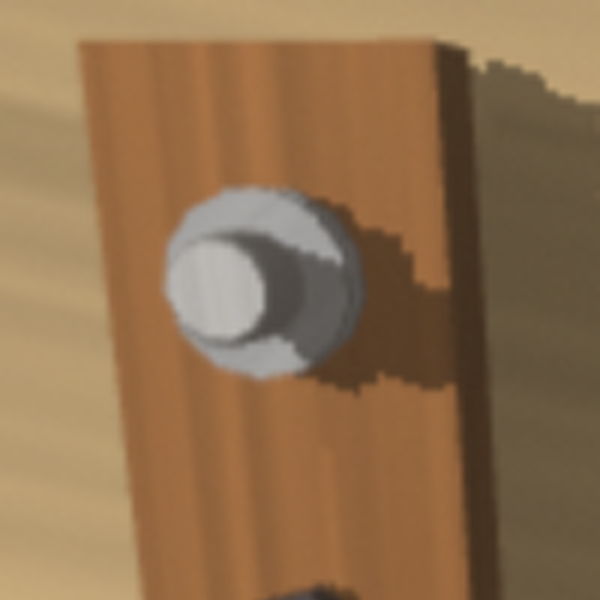

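View pics/w2y.png

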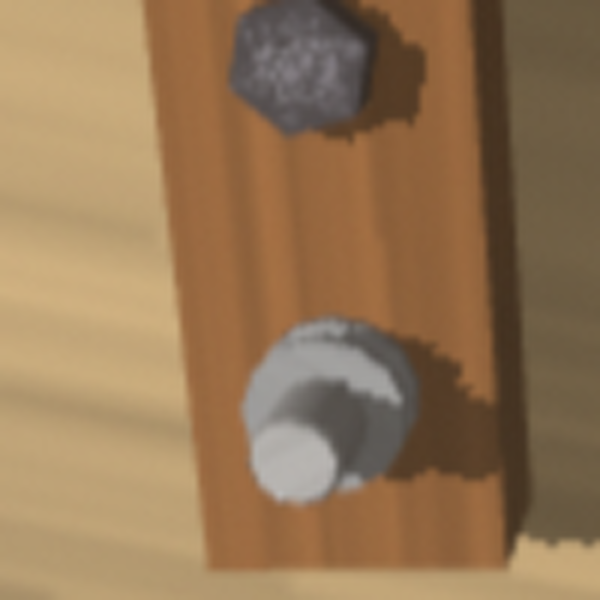

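Run:
```python
from h import *
ci=np.load('w2.npz')
a=atz(ci,215.6,147.8,62);b=atz(ci,228.4,276.4,62)
print(a,b,np.linalg.norm(a-b)); print('wheel',atz(ci,223.3,146.8,42),atz(ci,180+330/6-.4,200+405/6-.4,41)); print('bolt',atz(ci,180+302/6-.4,200+65/6-.4,39))
print('bore from here',atz(ci,560.5,262,36))
d=(a-b)[:2]; print(np.degrees(np.arctan2(d[1],d[0])))
plan([*a[:2],63+60],-90+np.degrees(np.arctan2(d[1],d[0])))
plan([*b[:2],63+60],-90+np.degrees(np.arctan2(d[1],d[0])))
```

```text
[518.12337746 299.95526027  62.        ] [401.34938676 271.93902159  62.        ] 120.08777845416016
wheel [518.19193812 298.81315741  42.        ] [402.7043911  271.23556483  41.        ]
bolt [459.86679759 284.96480601  39.        ]
bore from here [483.47599581 -54.30259334  36.        ]
13.491316981980134
rows [ 0.2142 -0.3154  0.4173] turn -0.004 dist 169.6
rows [-0.1861 -0.3137  0.4173] turn -0.004 dist 166.3
```

send_rows --pt "0.1 -0.15 0.1 0" --pt "0.2 -0.3 0.22 0" --pt "0.214 -0.315 0.35 0" --pt "0.214 -0.315 0.45 0" --pt "0.214 -0.315 0.45 0" --jaw 0 --newtons 30

```text
time_s: 4.25
eef_pos: [514.3, 299.8, 107.1]
ee_rot: [[0.973, 0.233, -0.009], [0.233, -0.973, -0.005], [-0.01, 0.003, -1.0]]
contact_force: [-0.6, -0.2, -0.1]
grip_width: 42.7
```

Run:
```python
from h import *
s=r.sense(); print(s['qvel'].round(1)); im,d,ci=grab('wrist','w3')
plan([518.1,299.5,62],-76.5)
```

```text
[ 1.7 -4.9 -0.7 -4.1 -1.7  5.   1.8]
rows [0.0077 0.0037 0.1626] turn -0.0017 dist 48.9
```

View pics/w3.png

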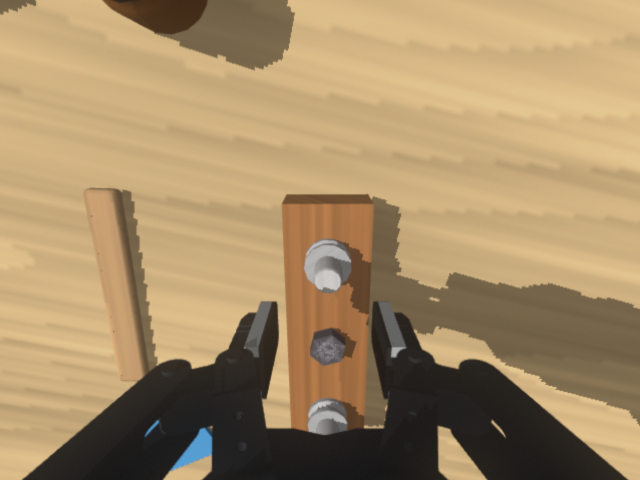

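Run:
```python
from h import *
s=r.sense();ci=r.camera_info('wrist'); print(s['eef_pos'],s['qvel'].round(1),proj(ci,[518.1,299.9,62]),proj(ci,s['eef_pos']),atz(ci,327,277,62))
plan([518.1,299.8,62],-76.5)
```

```text
[515.86469111 300.19752477 110.80502493] [ 0.9 -4.  -1.  -3.6 -0.7  1.4  0.4] [326.98671157 280.16195704] [325.90137237 333.96384978] [519.93088637 300.33156415  62.        ]
rows [0.0079 0.0027 0.1626] turn -0.0017 dist 48.9
```

send_rows --pt "0.003 0 0.1 0" --pt "0.003 0 0.165 0" --pt "0.003 0 0.165 0" --pt "0.003 0 0.165 0"

```text
time_s: 4.7
eef_pos: [519.2, 302.2, 66.5]
ee_rot: [[0.973, 0.231, 0.003], [0.231, -0.973, 0.001], [0.003, -0.0, -1.0]]
contact_force: [0.5, -0.3, 0.2]
grip_width: 42.9
```

Run:
```python
from h import *
im,d,ci=grab('wrist','w4'); s=r.sense(); print(s['eef_pos'],s['contact_force'],proj(ci,[518.1,299.9,62]))
```

```text
[519.27988988 302.68765369  66.7423976 ] [-0.15098223 -0.28463908 -0.07945785] [330.44751173 331.37537381]
```

View pics/w4.png

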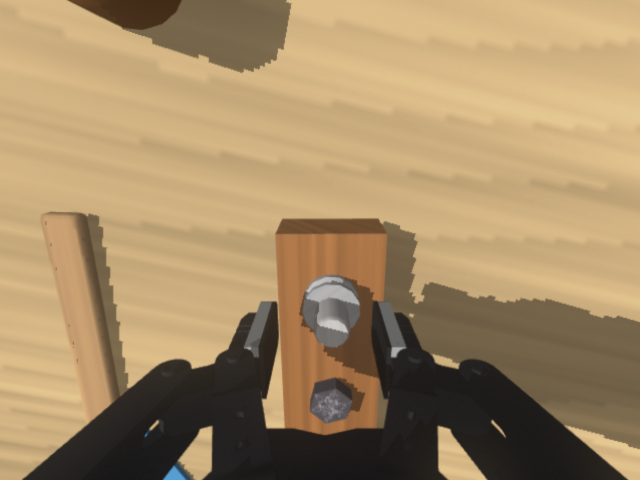

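send_rows --pt "-0.005 0.0075 0.015 0" --pt "-0.005 0.0075 0.015 0" --pt "-0.005 0.0075 0.015 0"

```text
time_s: 5.05
eef_pos: [516.9, 300.0, 59.9]
ee_rot: [[0.973, 0.233, 0.001], [0.233, -0.973, 0.0], [0.001, -0.0, -1.0]]
contact_force: [0.0, 0.8, -0.6]
grip_width: 43.3
```

send_rows --pt "0 0 0 0" --pt "0 0 0 0" --pt "0 0 0 0" --pt "0 0 0 0" --pt "0 0 0 0" --pt "0 0 0 0" --jaw -1 --newtons 30

```text
time_s: 5.65
eef_pos: [516.9, 300.0, 59.6]
ee_rot: [[0.973, 0.233, 0.0], [0.233, -0.973, -0.0], [0.0, 0.0, -1.0]]
contact_force: [-0.7, -2.6, 5.7]
grip_width: 14.5
```

send_rows --pt "0 0 -0.08 0" --pt "0 0 -0.2 0" --pt "0 0 -0.35 0" --pt "0 0 -0.45 0" --pt "0 0 -0.45 0"

```text
time_s: 6.15
eef_pos: [518.3, 302.2, 199.4]
ee_rot: [[0.972, 0.234, 0.007], [0.234, -0.972, 0.005], [0.008, -0.003, -1.0]]
contact_force: [-0.3, 0.9, -0.6]
grip_width: 14.7
```

Run:
```python
from h import *
im,d,ci=grab('wrist','w5'); s=r.sense(); print(s['eef_pos'],s['contact_force'],s['grip_width'])
cv2.imwrite('pics/w5z.png',cv2.resize(im[250:430,240:420,::-1],None,fx=3,fy=3,interpolation=cv2.INTER_CUBIC))
plan([481,-50,170],-92)
```

```text
[517.46236239 301.33658745 196.5158851 ] [ 0.08010291 -0.47075509 -1.36409086] 14.63120516334228
rows [-0.392   1.1105  0.0849] turn 0.2584 dist 354.2
```

View pics/w5z.png

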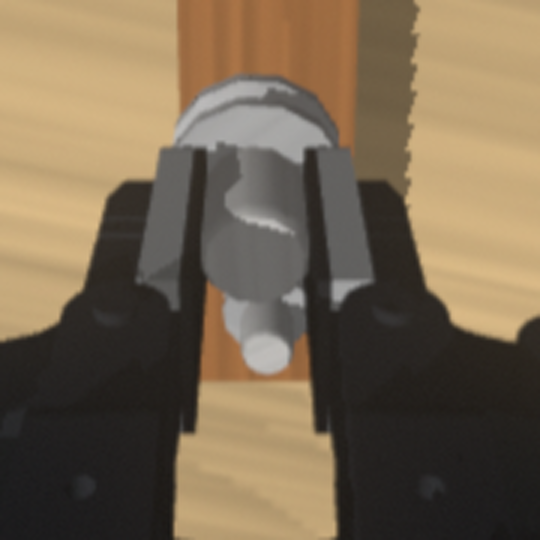

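send_rows --pt "-0.04 0.14 0 0.1" --pt "-0.08 0.28 0.05 0.2" --pt "-0.12 0.42 0.1 0.26" --pt "-0.17 0.56 0.1 0.26" --pt "-0.23 0.7 0.1 0.26" --pt "-0.29 0.84 0.1 0.26" --pt "-0.35 0.98 0.1 0.26" --pt "-0.36 1 0.1 0.26" --pt "-0.36 1 0.1 0.26"

```text
time_s: 7.1
eef_pos: [480.5, -18.7, 162.9]
ee_rot: [[0.999, -0.041, -0.002], [-0.041, -0.999, -0.0], [-0.002, 0.0, -1.0]]
contact_force: [0.6, 0.6, -1.0]
grip_width: 14.8
```

Run:
```python
from h import *
s=r.sense(); print(s['joint_positions'].round(1))
plan([483.6,-52.2,130],-92.2)
```

```text
[ 19.5   9.4 -23.2 106.4   4.1  65.1 -97.4]
rows [0.0152 0.1111 0.1096] turn -0.0027 dist 47.0
```

send_rows --pt "0.015 0.11 0.1 0" --pt "0.015 0.11 0.11 0" --pt "0.015 0.11 0.11 0" --pt "0.015 0.11 0.11 0" --pt "0.015 0.11 0.11 0"

```text
time_s: 7.6
eef_pos: [485.4, -48.2, 131.8]
ee_rot: [[0.999, -0.034, 0.001], [-0.034, -0.999, 0.001], [0.001, -0.001, -1.0]]
contact_force: [-0.8, 0.1, -0.4]
grip_width: 14.4
```

Run:
```python
from h import *
s=r.sense(); im,d,ci=grab('wrist','w6'); print(s['eef_pos'],s['qvel'].round(1),s['contact_force'])
np.savez('w6.npz',d=d,eef=s['eef_pos'],**ci)
cv2.imwrite('pics/w6z.png',cv2.resize(im[220:380,240:440,::-1],None,fx=4,fy=4,interpolation=cv2.INTER_CUBIC))
```

```text
[485.38839425 -48.22071354 131.83160189] [ 0.2 -0.3  0.4 -0.   0.1 -0.1  0.2] [-0.75709151  0.12766667 -0.40644741]
```

View pics/w6z.png

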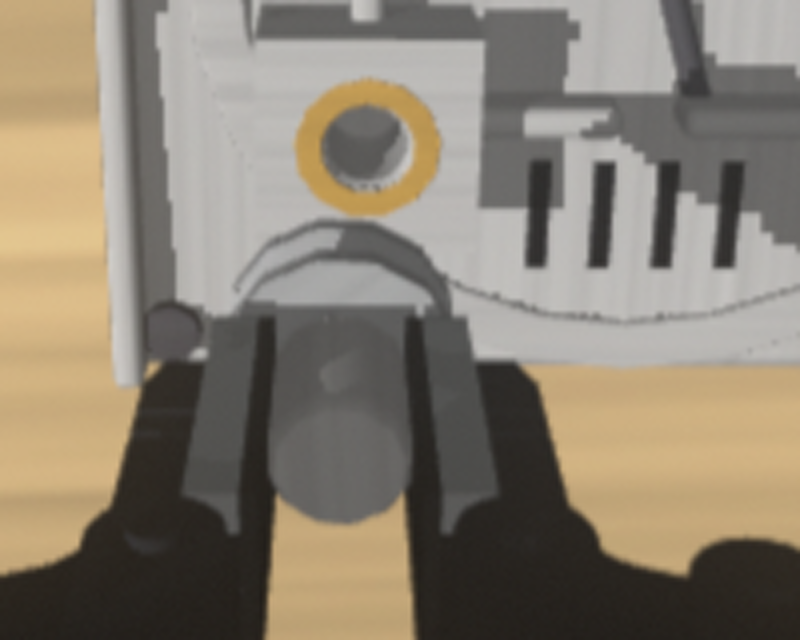

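Run:
```python
from h import *
ci=np.load('w6.npz'); e=ci['eef']
h=atz(ci,324.6,335.9,e[2]+2.4); b=atz(ci,331.9,256.4,36); print(h,b,h-e, b-h)
print(proj(ci,e))
# wheel front rim prediction if upright
for zz in (e[2]+2.4-20,e[2]+2.4-32):
  print([proj(ci,[h[0]+14*np.cos(a),h[1]+14*np.sin(a),zz]).round(1) for a in (0,np.pi/4,-np.pi/4)], [((proj(ci,[h[0]+14*np.cos(a),h[1]+14*np.sin(a),zz])-[240,220]+.4)*4).round(0) for a in (0,np.pi/4,-np.pi/4)])
s=r.sense(); plan(s['eef_pos']+b-h+[0,0,-(s['eef_pos'][2]-51.6-36-52)],-92.2)
```

```text
[485.93466857 -48.00364673 134.23160189] [483.9175871  -52.70499292  36.        ] [0.54627431 0.21706681 2.4       ] [ -2.01708146  -4.70134619 -98.23160189]
[325.17789066 333.76914732]
[array([323.6, 283.9]), array([302.1, 292.9]), array([345.7, 291.5])] [array([336., 257.]), array([250., 293.]), array([424., 288.])]
[array([323.7, 273.4]), array([303.7, 281.8]), array([344.4, 280.6])] [array([336., 215.]), array([256., 249.]), array([419., 244.])]
rows [-0.0065  0.016   0.3017] turn 0.0033 dist 90.7
```

send_rows --pt "-0.0065 0.016 0.05 0.003" --pt "-0.0065 0.016 0.127 0.003" --pt "-0.0065 0.016 0.127 0.003" --pt "-0.0065 0.016 0.127 0.003" --pt "-0.0065 0.016 0.127 0.003"

```text
time_s: 8.15
eef_pos: [483.6, -54.3, 94.5]
ee_rot: [[0.999, -0.04, 0.002], [-0.04, -0.999, -0.0], [0.002, -0.0, -1.0]]
contact_force: [0.7, -0.4, -0.0]
grip_width: 15.1
```

Run:
```python
from h import *
s=r.sense(); im,d,ci=grab('wrist','w7'); print(s['eef_pos'],s['qvel'].round(1),s['contact_force'])
cv2.imwrite('pics/w7z.png',cv2.resize(im[220:380,240:440,::-1],None,fx=4,fy=4,interpolation=cv2.INTER_CUBIC))
plan([483.8-.55,-52.5-.2,90])
```

```text
[483.60732454 -54.304874    94.50130004] [ 0.1 -0.2  0.1 -0.   0.  -0.4 -0.1] [ 0.73101636 -0.43828547 -0.04088274]
rows [-0.0015 -0.0056  0.015 ] turn 0.0 dist 4.8
```

View pics/w7z.png

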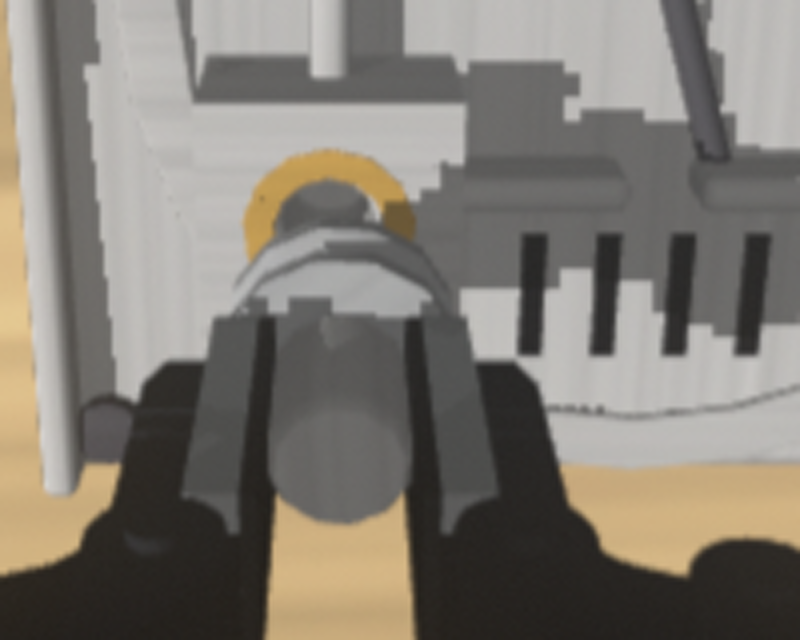

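Run:
```python
from h import *
s=r.sense(); ci=r.camera_info('wrist'); e=s['eef_pos']; print(e,s['qvel'].round(1))
h=atz(ci,324.6,335.9,e[2]+2.4); b=atz(ci,321.9,276.6,36); print(h,b,b-h)
# fit ring: project ring outer r from view1; compare
rr=None
for w,n in ((np.load('w6.npz'),'w6'),):
    print([atz(w,240+x/4-.4,220+y/4-.4,36).round(1) for x,y in ((296,147),(441,147),(369,79),(369,216))])
print([atz(ci,240+x/4-.4,220+y/4-.4,36).round(1) for x,y in ((245,225),(413,215),(329,150))])
```

```text
[483.6303394  -54.39526804  94.50042118] [-0.  -0.   0.1  0.2  0.  -0.2 -0.1]
[484.1742267  -54.18634312  96.90042118] [483.97647462 -52.56557819  36.        ] [ -0.19775208   1.62076493 -60.90042118]
[array([484.4, -40.3,  36. ]), array([483.5, -64.8,  36. ]), array([496., -53.,  36.]), array([471.3, -52.3,  36. ])]
[array([484.9, -40.5,  36. ]), array([485.5, -64.6,  36. ]), array([495.9, -53. ,  36. ])]
```

send_rows --pt "-0.001 -0.0055 0 0" --pt "-0.001 -0.0055 0.01 0" --pt "-0.001 -0.0055 0.03 0" --pt "-0.001 -0.0055 0.05 0" --pt "-0.001 -0.0055 0.05 0" --newtons 25

```text
time_s: 8.7
eef_pos: [482.1, -52.9, 77.2]
ee_rot: [[0.999, -0.04, -0.001], [-0.04, -0.999, 0.0], [-0.001, -0.0, -1.0]]
contact_force: [1.4, 0.6, -1.8]
grip_width: 14.9
```

send_rows --pt "0.003 0 0.015 0" --pt "0.003 0 0.03 0" --pt "0.003 0 0.04 0" --pt "0.003 0 0.042 0" --pt "0.003 0 0.042 0"

```text
time_s: 9.2
eef_pos: [483.2, -53.1, 65.6]
ee_rot: [[0.999, -0.04, -0.0], [-0.04, -0.999, -0.0], [-0.0, 0.0, -1.0]]
contact_force: [-1.1, -0.3, 2.3]
grip_width: 15.1
```

Run:
```python
from h import *
s=r.sense(); im,d,ci=grab('wrist','w8'); print(s['eef_pos'],s['qvel'].round(1),s['contact_force'])
cv2.imwrite('pics/w8z.png',cv2.resize(im[220:380,240:440,::-1],None,fx=4,fy=4,interpolation=cv2.INTER_CUBIC))
```

```text
[483.19011788 -53.05023544  65.56942952] [-0.  -0.2 -0.   0.1 -0.1  0.   0. ] [-1.0626295  -0.31377165  2.34755863]
```

View pics/w8z.png

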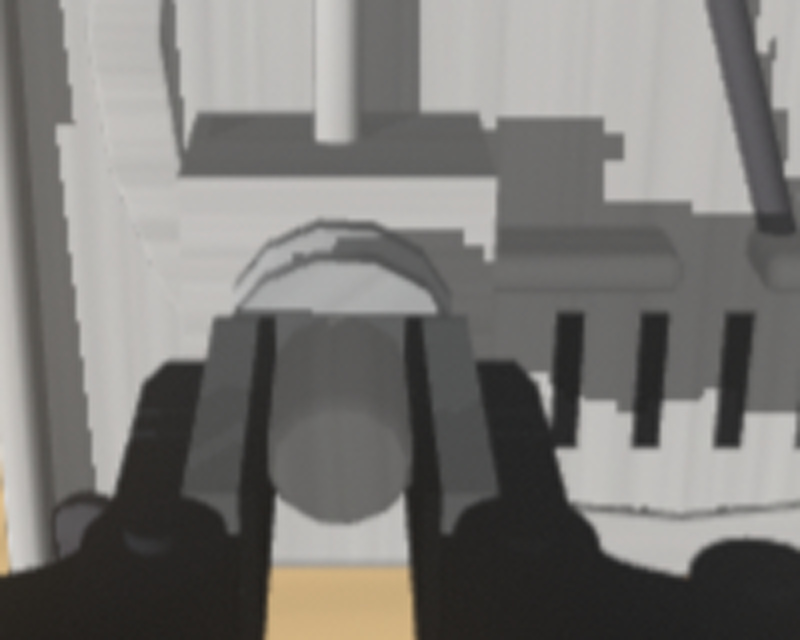

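send_rows --pt "0 0 0.004 0" --pt "0 0 0.006 0" --pt "0 0 0.006 0"

```text
time_s: 9.55
eef_pos: [483.3, -53.1, 65.4]
ee_rot: [[0.999, -0.04, -0.0], [-0.04, -0.999, -0.001], [-0.0, 0.001, -1.0]]
contact_force: [-10.2, 0.4, 23.0]
grip_width: 14.6
```

send_rows --pt "0 0 -0.004 0" --pt "0 0 -0.004 0" --pt "0 0 -0.006 0" --pt "0 0 -0.008 0" --jaw -0.1

```text
time_s: 9.95
eef_pos: [483.3, -53.0, 66.0]
ee_rot: [[0.999, -0.04, -0.0], [-0.04, -0.999, 0.0], [-0.0, -0.0, -1.0]]
contact_force: [-0.1, 0.1, 0.3]
grip_width: 38.4
```

send_rows --pt "0 0 -0.1 0" --pt "0 -0.1 -0.25 0" --pt "0 -0.25 -0.33 0" --pt "-0.02 -0.4 -0.35 0" --pt "-0.02 -0.4 -0.35 0"

```text
time_s: 10.45
eef_pos: [482.3, 75.1, 173.5]
ee_rot: [[1.0, -0.03, 0.004], [-0.03, -1.0, 0.003], [0.004, -0.004, -1.0]]
contact_force: [-1.2, -0.7, -0.4]
grip_width: 38.1
```

Run:
```python
from h import *
s=r.sense(); im,d,ci=grab('wrist','w9'); print(s['eef_pos'],s['qvel'].round(1),s['contact_force'])
np.savez('w9.npz',d=d,**ci)
plan([401.5,271.6,150],-76.5)
```

```text
[482.27341078  75.13221545 173.51468688] [ 3.1  1.2  5.5  2.1  2.1 -0.6  5.3] [-1.21552671 -0.66712366 -0.421132  ]
rows [-0.2911 -0.6586  0.0745] turn -0.2566 dist 217.2
```

View pics/w9.png

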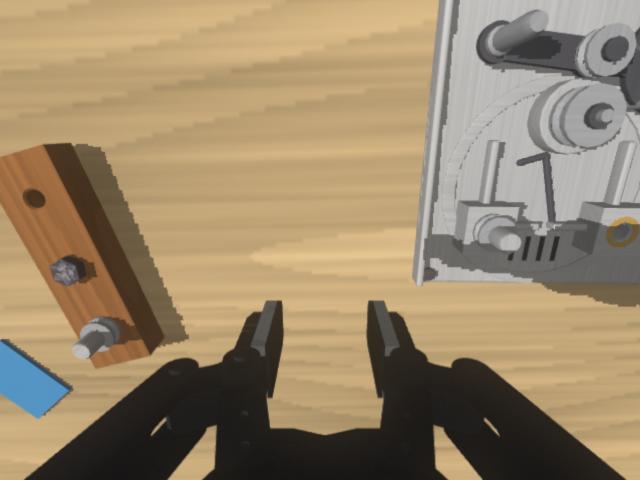

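send_rows --pt "-0.06 -0.15 0 -0.1" --pt "-0.12 -0.3 0 -0.2" --pt "-0.19 -0.45 0.05 -0.26" --pt "-0.26 -0.6 0.15 -0.26" --pt "-0.29 -0.66 0.2 -0.26" --pt "-0.29 -0.66 0.2 -0.26" --pt "-0.29 -0.66 0.2 -0.26" --pt "-0.29 -0.66 0.2 -0.26"

```text
time_s: 11.3
eef_pos: [404.4, 267.0, 111.3]
ee_rot: [[0.974, 0.228, 0.0], [0.228, -0.974, -0.001], [0.0, 0.001, -1.0]]
contact_force: [0.3, -0.3, 0.2]
grip_width: 38.9
```

Run:
```python
from h import *
s=r.sense(); im,d,ci=grab('wrist','w10'); print(s['eef_pos'],s['qvel'].round(1),proj(ci,[401.5,271.6,62]))
plan([401.2,271.6,61],-76.5)
```

```text
[404.39055823 266.95197702 111.32118478] [ 0.5 -0.6 -0.  -0.2 -0.2 -0.1 -0.3] [316.19611514 286.69937503]
rows [-0.0075 -0.0176  0.1685] turn -0.0061 dist 50.9
```

View pics/w10.png

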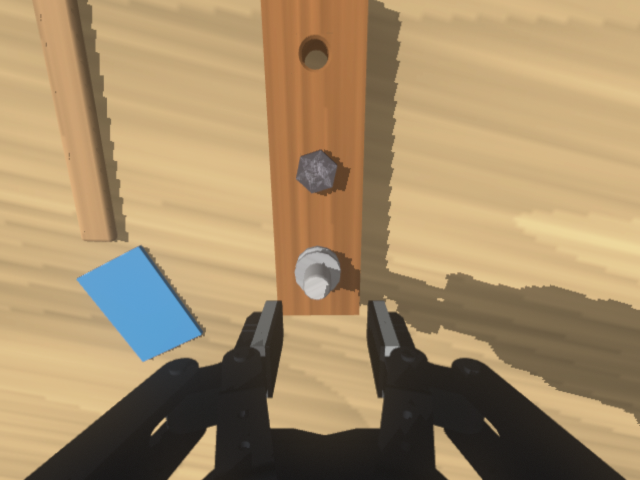

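send_rows --pt "-0.0075 -0.0176 0.06 -0.006" --pt "-0.0075 -0.0176 0.14 -0.006" --pt "-0.0075 -0.0176 0.155 -0.006" --pt "-0.0075 -0.0176 0.155 -0.006" --pt "-0.0075 -0.0176 0.155 -0.006"

```text
time_s: 11.85
eef_pos: [400.7, 273.0, 65.8]
ee_rot: [[0.972, 0.235, 0.001], [0.235, -0.972, 0.001], [0.001, -0.0, -1.0]]
contact_force: [1.0, 0.7, -0.9]
grip_width: 38.6
```

Run:
```python
from h import *
plan([401.2,271.6,60.3],-76.5); print(r.sense()['eef_pos'])
```

```text
rows [0.0004 0.0047 0.0183] turn 0.0016 dist 5.7
[400.74830928 272.95444407  65.79203158]
```

send_rows --pt "0 0.004 0.015 0" --pt "0 0.004 0.016 0" --pt "0 0.004 0.016 0"

```text
time_s: 12.15
eef_pos: [400.3, 271.9, 60.2]
ee_rot: [[0.972, 0.236, 0.0], [0.236, -0.972, 0.0], [0.0, -0.0, -1.0]]
contact_force: [-0.4, 0.1, -0.5]
grip_width: 38.5
```

send_rows --pt "0 0 0 0" --pt "0 0 0 0" --pt "0 0 0 0" --pt "0 0 0 0" --pt "0 0 0 0" --pt "0 0 0 0" --jaw -1 --newtons 25

```text
time_s: 12.75
eef_pos: [400.3, 271.9, 60.2]
ee_rot: [[0.972, 0.236, 0.0], [0.236, -0.972, 0.0], [0.0, 0.0, -1.0]]
contact_force: [-0.7, -1.0, 5.6]
grip_width: 14.6
```

send_rows --pt "0 0 -0.08 0" --pt "0 0 -0.2 0" --pt "0 0 -0.35 0" --pt "0.03 0.1 -0.4 0.1" --pt "0.08 0.25 -0.4 0.2" --pt "0.1 0.4 -0.4 0.26" --pt "0.1 0.55 -0.4 0.26" --pt "0.1 0.7 -0.4 0.26" --pt "0.1 0.85 -0.4 0.26" --pt "0.1 1 -0.4 0.26" --pt "0.1 1 -0.4 0.26"

```text
time_s: 13.85
eef_pos: [500.7, -20.1, 179.2]
ee_rot: [[0.999, -0.044, -0.001], [-0.044, -0.999, -0.002], [-0.0, 0.002, -1.0]]
contact_force: [-0.6, 0.9, -0.9]
grip_width: 14.3
```

Run:
```python
from h import *
s=r.sense(); print(s['joint_positions'].round(1))
plan([480,-154.2,130],-92.2)
```

```text
[ 18.9  10.9 -22.8 102.5   4.7  67.5 -97.9]
rows [-0.049   0.4491  0.1651] turn -0.0055 dist 144.3
```

send_rows --pt "-0.01 0.14 0 0" --pt "-0.03 0.28 0.03 0" --pt "-0.049 0.42 0.08 0" --pt "-0.049 0.449 0.165 0" --pt "-0.049 0.449 0.165 0" --pt "-0.049 0.449 0.165 0" --pt "-0.049 0.449 0.165 0"

```text
time_s: 14.55
eef_pos: [481.9, -144.9, 131.6]
ee_rot: [[1.0, -0.031, 0.002], [-0.031, -1.0, 0.0], [0.002, -0.0, -1.0]]
contact_force: [-0.0, 1.5, -0.3]
grip_width: 14.8
```

Run:
```python
from h import *
s=r.sense(); im,d,ci=grab('wrist','w11'); print(s['eef_pos'],s['qvel'].round(1),s['contact_force'])
np.savez('w11.npz',d=d,eef=s['eef_pos'],**ci)
cv2.imwrite('pics/w11z.png',cv2.resize(im[220:380,220:420,::-1],None,fx=4,fy=4,interpolation=cv2.INTER_CUBIC))
```

```text
[ 481.9341721  -144.864381    131.56540879] [-0.2 -0.4  0.2 -0.2  0.1 -0.2  0.2] [-0.0266354   1.50038789 -0.31405602]
```

View pics/w11z.png

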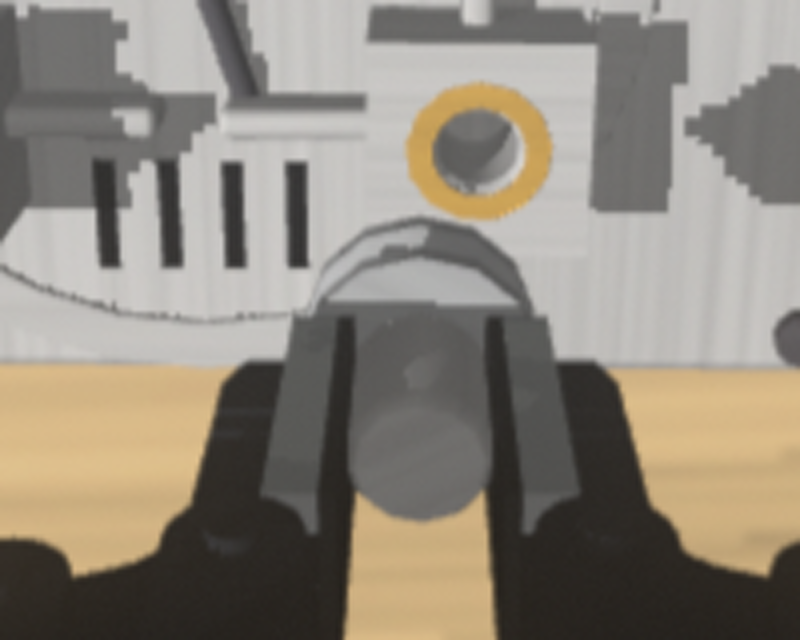

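View pics/w11.png

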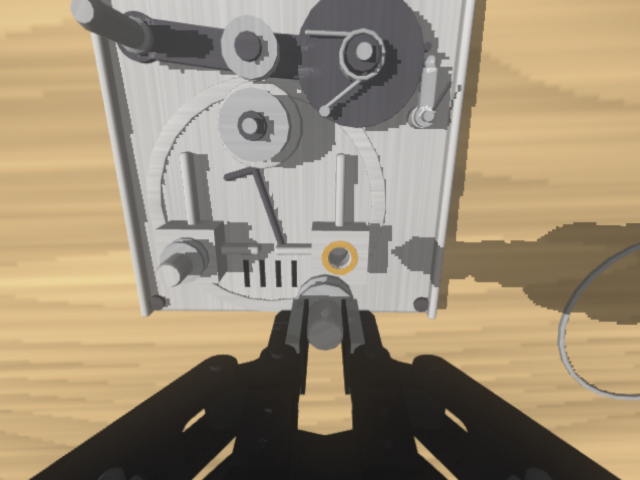

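Run:
```python
from h import *
ci=np.load('w11.npz'); e=ci['eef']
h=atz(ci,324.6,335.4,e[2]+1.8); b=atz(ci,339.6,257.1,36); print(h,b,h-e,b-h)
t=b-(h-e); plan([t[0],t[1],e[2]-38],-92.2); print(r.sense()['eef_pos'])
```

```text
[ 482.33183525 -144.61911696  133.36540879] [ 479.98590383 -154.53018825   36.        ] [0.39766315 0.24526404 1.8       ] [ -2.34593142  -9.91107129 -97.36540879]
rows [-0.0074  0.0328  0.1271] turn 0.0069 dist 39.5
[ 482.03942679 -144.9980672   131.7095305 ]
```

send_rows --pt "-0.0074 0.03 0.05 0.007" --pt "-0.0074 0.03 0.127 0.007" --pt "-0.0074 0.03 0.127 0.007" --pt "-0.0074 0.03 0.127 0.007" --pt "-0.0074 0.03 0.127 0.007"

```text
time_s: 15.1
eef_pos: [479.4, -155.1, 93.8]
ee_rot: [[0.999, -0.04, 0.002], [-0.04, -0.999, -0.0], [0.002, 0.0, -1.0]]
contact_force: [0.3, -0.5, -1.0]
grip_width: 14.9
```

Run:
```python
from h import *
s=r.sense(); im,d,ci=grab('wrist','w12'); print(s['eef_pos'],s['qvel'].round(1),s['contact_force'])
cv2.imwrite('pics/w12z.png',cv2.resize(im[220:380,220:420,::-1],None,fx=4,fy=4,interpolation=cv2.INTER_CUBIC))
plan([479.9-.4,-154.4-.2,75])
```

```text
[ 479.42963335 -155.07125391   93.79749662] [ 0.2  0.   0.2  0.   0.1 -0.3 -0. ] [ 0.33109425 -0.5199474  -1.02476504]
rows [ 0.0001 -0.0023  0.0626] turn 0.0 dist 18.8
```

View pics/w12z.png

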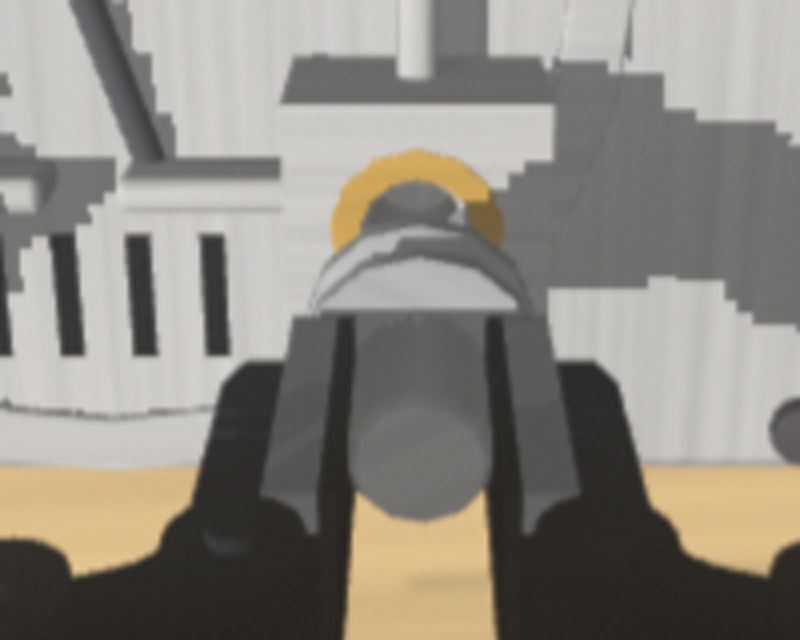

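send_rows --pt "0.001 -0.0023 0 0" --pt "0.001 -0.0023 0.01 0" --pt "0.003 -0.0023 0.03 0" --pt "0.003 -0.0023 0.05 0" --pt "0.003 -0.0023 0.05 0"

```text
time_s: 15.65
eef_pos: [478.4, -154.7, 76.0]
ee_rot: [[0.999, -0.041, -0.002], [-0.041, -0.999, 0.001], [-0.002, -0.001, -1.0]]
contact_force: [0.2, 0.4, -0.5]
grip_width: 14.9
```

send_rows --pt "0.002 0 0.012 0" --pt "0.002 0 0.025 0" --pt "0.002 0 0.035 0" --pt "0.002 0 0.037 0" --pt "0.002 0 0.037 0"

```text
time_s: 16.15
eef_pos: [479.9, -154.9, 66.2]
ee_rot: [[0.999, -0.041, 0.0], [-0.041, -0.999, 0.0], [0.0, -0.0, -1.0]]
contact_force: [-0.1, -0.1, -0.8]
grip_width: 14.5
```

send_rows --pt "0 0 0.003 0" --pt "0 0 0.004 0" --pt "0 0 0.004 0"

```text
time_s: 16.45
eef_pos: [480.0, -155.0, 66.1]
ee_rot: [[0.999, -0.041, 0.0], [-0.041, -0.999, -0.0], [0.0, 0.0, -1.0]]
contact_force: [-4.8, 1.2, 11.8]
grip_width: 14.7
```

send_rows --pt "0 0 -0.003 0" --pt "0 0 -0.003 0" --pt "0 0 -0.005 0" --pt "0 0 -0.008 0" --jaw -0.1

```text
time_s: 16.85
eef_pos: [479.8, -154.9, 67.3]
ee_rot: [[0.999, -0.041, -0.0], [-0.041, -0.999, 0.0], [-0.0, -0.0, -1.0]]
contact_force: [0.5, 1.3, 0.4]
grip_width: 38.3
```

send_rows --pt "0 0 -0.08 0" --pt "0 0 -0.22 0" --pt "0.02 -0.05 -0.35 -0.1" --pt "0.1 -0.12 -0.45 -0.23" --pt "0.15 -0.18 -0.5 -0.37" --pt "0.2 -0.2 -0.5 -0.51" --pt "0.2 -0.2 -0.5 -0.65" --pt "0.2 -0.2 -0.5 -0.8" --pt "0.2 -0.2 -0.5 -0.94" --pt "0.2 -0.2 -0.5 -1" --pt "0.2 -0.2 -0.5 -1"

```text
time_s: 17.95
eef_pos: [542.2, -97.5, 217.3]
ee_rot: [[0.535, 0.845, -0.0], [0.845, -0.535, 0.0], [0.0, -0.0, -1.0]]
contact_force: [0.0, -1.2, -0.0]
grip_width: 38.4
```

Run:
```python
from h import *
s=r.sense(); im,d,ci=grab('wrist','w13'); print(s['eef_pos'],s['joint_positions'].round(1),s['qvel'].round(1))
np.savez('w13.npz',d=d,eef=s['eef_pos'],**ci)
plan([614.5,-44,130],-2)
```

```text
[542.21854739 -97.49574977 217.27048887] [ 29.1  15.9 -26.9  92.1   7.4  73.8 -31.3] [-0.3 -0.2  0.6 -0.  -0.2 -0.1 -4.9]
rows [0.2797 0.1077 0.291 ] turn -0.5078 dist 125.3
```

View pics/w13.png

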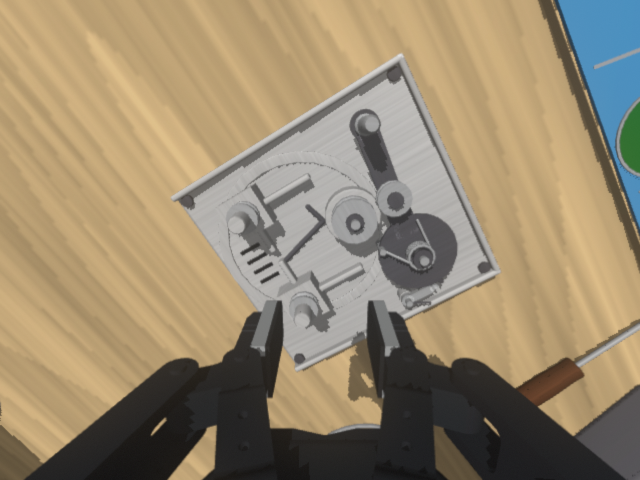

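Run:
```python
from h import *
ci=np.load('w13.npz'); d=ci['d']; im=cv2.imread('pics/w13.png')
print('post',atz(ci,368.5,121,80))
for u,v in ((237,223.5),(303,315)):
    dd=np.median(d[int(v)-2:int(v)+3,int(u)-2:int(u)+3]); print(dd,atd(ci,u,v,dd), atz(ci,u,v,68))
cv2.imwrite('pics/w13z.png',cv2.resize(im[190:350,220:380],None,fx=4,fy=4,interpolation=cv2.INTER_CUBIC)[:600])
cv2.imwrite('pics/w13y.png',cv2.resize(im[90:210,330:430],None,fx=5,fy=5,interpolation=cv2.INTER_CUBIC))
for x,y in ((483.8,-52.6),(480,-154.5)): print([proj(ci,[x,y,z]).round(1) for z in (68,48,36)])
```

```text
post [613.52307696 -40.66989034  80.        ]
283.83 [485.85750807 -51.90689408  69.19512354] [485.42515377 -52.0127013   68.        ]
311.22998 [ 484.55484596 -150.44065121   68.57788716] [ 484.34352035 -150.6985621    68.        ]
[array([235.8, 225.1]), array([241.4, 219. ]), array([244.4, 215.7])]
[array([301.3, 320.5]), array([302.6, 309.5]), array([303.4, 303.4])]
```

View pics/w13z.png

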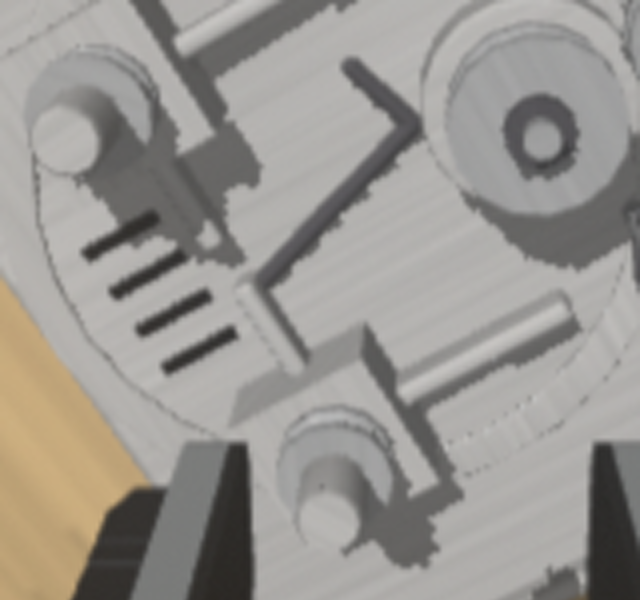

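View pics/w13y.png

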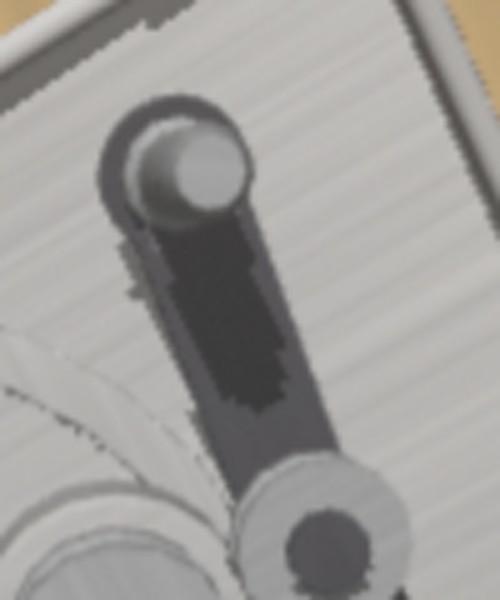

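Run:
```python
from h import *
ci=np.load('w13.npz'); print(atz(ci,372,123,80)); print(proj(ci,[614.1,-43.3,80]))
plan([614.1,-43.3,125],-12)
```

```text
[614.9488736  -43.15307639  80.        ]
[371.06334571 123.86667694]
rows [0.281  0.1053 0.3076] turn -0.3411 dist 128.9
```

send_rows --pt "0.1 0.04 0 -0.1" --pt "0.2 0.08 0.1 -0.2" --pt "0.281 0.105 0.25 -0.34" --pt "0.281 0.105 0.3 -0.34" --pt "0.281 0.105 0.3 -0.34" --pt "0.281 0.105 0.3 -0.34" --jaw 0.1

```text
time_s: 18.6
eef_pos: [614.1, -43.5, 127.9]
ee_rot: [[0.21, 0.978, -0.0], [0.978, -0.21, -0.0], [-0.0, 0.0, -1.0]]
contact_force: [0.2, -0.5, 0.7]
grip_width: 46.9
```

Run:
```python
from h import *
s=r.sense(); im,d,ci=grab('wrist','w14'); print(s['eef_pos'],s['qvel'].round(1),proj(ci,[614.5,-43.2,80]))
plan([614.5,-43.2,63],-12)
```

```text
[614.10257222 -43.52501505 127.91880077] [ 0.5 -1.9 -0.2 -1.2 -0.1  0.1  0.4] [327.46344225 286.02994022]
rows [ 0.0017 -0.0012  0.2199] turn -0.0017 dist 66.0
```

View pics/w14.png

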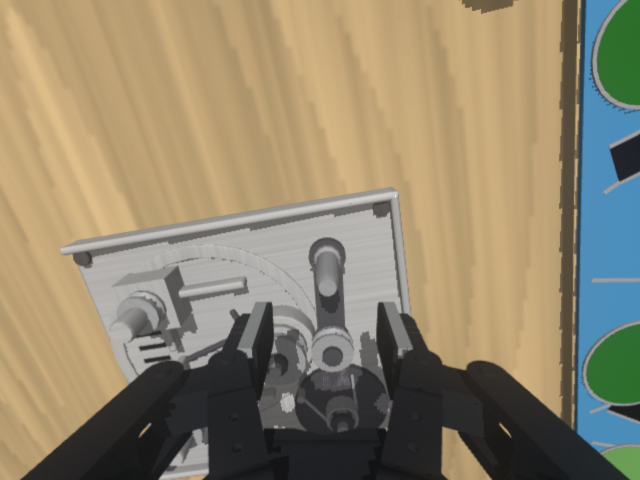

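send_rows --pt "0 0 0.1 0" --pt "0.001 0 0.2 0" --pt "0.001 0 0.215 0" --pt "0.001 0 0.215 0"

```text
time_s: 19.05
eef_pos: [614.2, -43.4, 63.9]
ee_rot: [[0.209, 0.978, 0.0], [0.978, -0.209, -0.0], [-0.0, 0.0, -1.0]]
contact_force: [0.3, -0.2, -0.4]
grip_width: 47.3
```

send_rows --pt "0 0 0 0" --pt "0 0 0 0" --pt "0 0 0 0" --pt "0 0 0 0" --pt "0 0 0 0" --pt "0 0 0 0" --pt "0 0 0 0" --jaw -1 --newtons 60

```text
time_s: 19.75
eef_pos: [615.7, -42.9, 65.0]
ee_rot: [[0.208, 0.978, 0.004], [0.978, -0.208, -0.0], [0.0, 0.004, -1.0]]
contact_force: [0.6, -0.2, 6.8]
grip_width: 12.2
```

Run:
```python
from h import *
s=r.sense(); e=s['eef_pos'];R=s['ee_rot']; print(e,s['contact_force'],s['grip_width'])
piv=np.array([599.3,-167.8]); p0=np.array([14.8,124.5])
print(np.linalg.norm(e[:2]-piv))
for t in (.06,.12,.18,.24,.29,.33):
    c,sn=np.cos(t),np.sin(t); P=piv+[c*p0[0]+sn*p0[1],-sn*p0[0]+c*p0[1]]
    P0=piv+p0
    print(t,P.round(1),(R.T@np.array([*(P-P0),0])/300).round(4))
```

```text
[615.73446952 -42.93675047  65.04230572] [ 0.55596889 -0.24964427  6.77855027] 12.179814259650932
125.94015591190019
0.06 [621.5 -44.4] [0.0015 0.025  0.0001]
0.12 [628.9 -46. ] [0.0015 0.0501 0.0002]
0.18 [636.2 -48. ] [0.0001 0.0751 0.0003]
0.24 [643.3 -50.4] [-0.0029  0.1     0.0004]
0.29 [649.1 -52.7] [-0.0065  0.1206  0.0005]
0.33 [653.6 -54.8] [-0.0102  0.1369  0.0005]
```

send_rows --pt "0.001 0.012 0 0" --pt "0.0015 0.025 0 0" --pt "0.0015 0.038 0 0" --pt "0.0015 0.05 0 0" --pt "0.001 0.063 0 0" --pt "0 0.075 0 0" --pt "-0.0015 0.088 0 0" --pt "-0.003 0.1 0 0" --pt "-0.0065 0.12 0 0" --pt "-0.0095 0.134 0 0" --pt "-0.0095 0.134 0 0" --pt "-0.0095 0.134 0 0"

```text
time_s: 20.95
eef_pos: [651.3, -50.7, 64.7]
ee_rot: [[0.205, 0.979, -0.003], [0.979, -0.205, 0.003], [0.002, -0.003, -1.0]]
contact_force: [-15.3, 6.6, 16.3]
grip_width: 12.0
```

Run:
```python
from h import *
s=r.sense(); e=s['eef_pos']; im,d,ci=grab('wrist','w15'); grab('scene','s15'); grab('top','t15')
print(e,s['contact_force'],s['grip_width'],s['qvel'].round(1))
piv=np.array([599.3,-167.8]); v=e[:2]-piv; print(np.linalg.norm(v),np.arctan2(124.5,14.8)-np.arctan2(v[1],v[0]))
np.savez('w15.npz',d=d,eef=e,**ci)
```

```text
[651.31491142 -50.73097922  64.74365879] [-15.31965828   6.55084011  16.25017088] 11.98929287412435 [-0.  -0.1 -0.1  0.2  0.1 -0.1  0. ]
128.10428031544023 0.2997916322342977
```

View pics/w15.png

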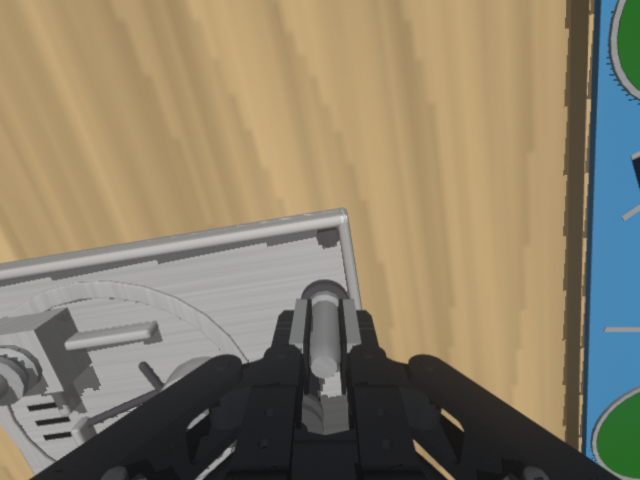

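send_rows --pt "-0.004 0.006 -0.002 0" --pt "-0.007 0.011 -0.004 0" --pt "-0.007 0.011 -0.004 0" --pt "-0.007 0.011 -0.004 0" --pt "-0.007 0.011 -0.004 0"

```text
time_s: 21.6
eef_pos: [653.2, -51.7, 64.9]
ee_rot: [[0.204, 0.979, -0.005], [0.979, -0.204, 0.005], [0.004, -0.006, -1.0]]
contact_force: [-14.7, 9.9, 11.4]
grip_width: 12.2
```

Run:
```python
from h import *
s=r.sense(); e=s['eef_pos']; im,d,ci=grab('wrist','w16'); im2,_,_=grab('scene','s16'); t,_,tc=grab('top','t16')
print(e,s['contact_force'],s['grip_width'],s['time_s'])
piv=np.array([599.3,-167.8]); v=e[:2]-piv; print(np.linalg.norm(v),np.arctan2(124.5,14.8)-np.arctan2(v[1],v[0]))
np.savez('w16.npz',d=d,eef=e,**ci)
cv2.imwrite('pics/w16z.png',cv2.resize(im[260:420,250:410,::-1],None,fx=3.5,fy=3.5,interpolation=cv2.INTER_CUBIC))
cv2.imwrite('pics/s16z.png',cv2.resize(im2[180:380,180:480,::-1],None,fx=2.6,fy=2.6,interpolation=cv2.INTER_CUBIC))
```

```text
[653.17309958 -51.66332492  64.88030223] [-14.71827231   9.92547792  11.44668637] 12.168832722533786 21.6
128.02358437535602 0.3160134509710648
```

View pics/w16z.png

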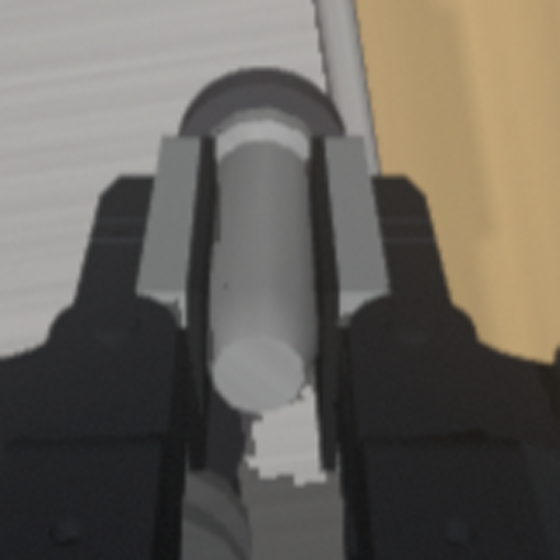

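View pics/s16z.png

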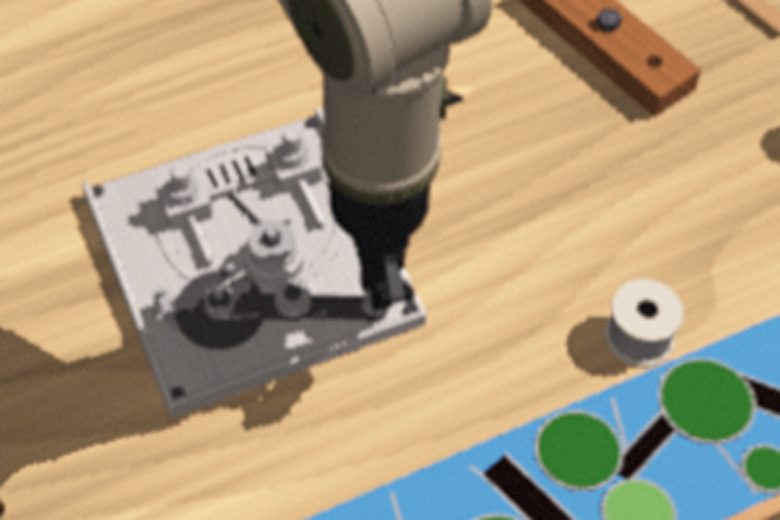

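Run:
```python
from h import *
ci=np.load('w16.npz'); p=atz(ci,324.5,366.7,80); piv=np.array([599.3,-167.8]); v=p[:2]-piv
print(p,np.linalg.norm(v),np.arctan2(124.5,14.8)-np.arctan2(v[1],v[0]))
s=r.sense(); print(s['eef_pos'],s['contact_force'],s['qvel'].round(2))
```

```text
[651.28485943 -54.84263785  80.        ] 124.34545135899906 0.31299729982772817
[653.1749556  -51.63342009  64.89077277] [-14.47073337  10.05705634  11.89867319] [-0.02  0.04  0.04 -0.13  0.04  0.04 -0.01]
```

Run:
```python
from h import *
print(r.job_done())
```

```text
the job is handed in; nothing more can be done
None
```

Both guide rollers are in the head's bores, and the gripper is still holding the tensioner arm back past the click. I handed the job in at about 21.7 s of the 64 s allowed; no verdict was reported.

- **Rollers:** I took each roller from the stand and lowered it shaft down, one per bore. Each was pressed until it stopped (23 N and 12 N of push) and then let go. In a later wrist picture both hub tops were within about 1 pixel of where a fully home roller should appear.
- **Tensioner:** I gripped the thumb post at 60 N and swung the arm back along its arc. My last checks gave an angle of 0.316 rad from the gripper's position and 0.313 rad from the picture. That is past 0.27, where the pawl is fully down, and short of the back stop at 0.38. The arm was steady at hand-in. The pawl itself was not visible, so the click is judged from the angle alone.
- **Disagreements:**
  - The finger opening read about 1.5 to 2 mm under the true diameters throughout.
  - The gripper sat 2 to 4 mm off the post's centre.
  - About 12 N of upward force remained on the tool while it held the post.
- **Everything else:** I moved nothing else on purpose. The bolt is still in the stand's middle hole, but I did not check every loose item at the end.

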